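Load and close the resin curing station

ROBOT

A 6-joint arm with a two-finger parallel gripper is mounted at the origin on the work surface. World frame = base frame: x ahead of the robot, y to its left, z up, the work surface at z = 0. Lengths are in m, angles in rad, forces in N, time in s.
With the tool pointing down it reaches from about 0.25 to 0.8 m from the base axis. Payload 3.9 kg.
Tool frame: the origin (TCP) lies midway between the tips of the shut fingers; the grasp point (between the pads) lies 19 mm behind it; z points along the fingers, y is the line along which they close (so a half turn about z gives the same grasp; the last joint's range is limited). The gripper opens to 85 mm and grips with 20 to 120 N. Pads are 22 mm wide; open, the fingers measure 114 mm over their backs; the gripper's body (76 mm by 85 mm) begins 54 mm behind the grasp point. The pads swing forward as they close: fully open they stand 13 mm farther back than shut.
Start: joints at [1.134, 0.26, -0.138, 1.173, 0, 1.571], TCP at [0.222, 0.476, 0.231] pointing down, gripper open.
Joint ranges: [-2.78, 2.78], [-0.83, 1.72], [-1.28, 1.37], [-1.9, 2.12], [-1.57, 1.48], [-3.14, 3.14]. Speed limits (rad/s): [2.57, 2.57, 3.14, 3.14, 3.14, 3.14].

INTERFACE

Orientations are given as a unit quaternion [x, y, z, w].
In Python, from bench import manip gives the robot as it stands.
- The arm moves only by the shell command python3 -m pendant 'ROWS' [OPENING] [FORCE]. ROWS is JSON, a list of rows, each a list of 2 entries, a list of its own where there are three numbers: the shift along the world's x, y, z in m, then the turn about the world's z in rad. A call has 1 to 5 rows; each row shifts and turns the commanded pose from where the row before left it; what a row does not reach is not made up. A row lasts 1/12 s, in which the tool goes at most 41.7 mm and 7.16 degrees, less where a joint would pass 70% of its speed; a pose out of reach is approached as far as the arm can. A call with a gripper value outside its range is refused whole. OPENING is the closure, from 0 (fully open) to 1 (shut), set as the call begins (- or left out, the last holds). The fingers move at their own pace and stop on an object; FORCE is the grip in N (left out, the last holds). Time passes only in rows, so rows that do not move let the fingers close. It gives the time, the measured TCP pose, the force, the opening and the grip force at its end, in the units of the state.
- manip.get_state(): the state, without advancing time (a new reading comes with each control period).
- manip.camera(name): name is "side" or "top" or "wrist"; returns the picture (480x640x3 uint8, blue, green, red); there is no depth.
- manip.camera_model(name): a dict with "K" (3x3 intrinsics, pixels), "k1" (the pictures are not rectified: a ray, as slopes to the right and down, at radius r is drawn at 1 + k1 r^2 times it, then the intrinsics apply), "rvec" (rotation vector, rad) and "tvec" (3), from world to camera coordinates, as OpenCV has them. Camera axes: x right, y down, z forward; pixel columns grow to the right and rows downward; lengths in m; the calibration is good to about 2 mm. A picture is of the moment at which its call begins: read the wrist's pose just before it. camera_model takes no time and is no camera call; for the wrist camera it gives the pose at the moment of the call.
- manip.job_done(): hands the job in; it is judged then, once.
The state is a dict: "time": time; "q": joint angles; "joint_vel": joint speeds; "joint_efforts": joint torques, N m; "eef_pos": TCP position; "orientation": TCP orientation; "wrist_force": force on the tool from outside, world axes, zero at the start; "wrist_torque": the same for the moment, N m; "finger_gap": opening from 0.0 (shut) to 1.0 (fully open); "grip_force": force on a finger pad.
Only numpy, scipy, OpenCV 4.12 (cv2) and the standard library are available. Lean on these libraries where they do the work, as an engineer would, in place of code of your own. Each camera call takes 0.05 s, during which the arm holds its last target. There are 200 camera calls.

TASK

Take the finished white pawn out of the tray and stand it on the round cork pad, and stand all the loose grey resin tower sections upright in the bin of the aluminium tray (not the one held in the clamp), then slide the tray, bin first, fully home into the bay of the white curing station. Then press the amber cover down until it clicks and stays shut, and after that press the green start button fully down and let it go. Leave the bowl and hedge strip where they are.

Things in the scene. Friction and masses are not known exactly. Their poses are not given: they have to be found in the camera images.
- station_mouth (a point): white UV curing station fixed on the left of the shelf, a low box 152 deep, 150 wide, 62 high, with a hidden bay whose mouth faces roughly right (yaw varies). This point: on the shelf surface at the centre of the bay's mouth; its x axis points horizontally into the bay, z up. The bay is 126 wide and 46 high and has no floor of its own: things slide in on the shelf
- bay_back (a point): middle of the bay's solid back wall, at shelf height, 142 inside the mouth
- cheeks_front (a point): on the shelf midway between the front ends of the station's two grey side cheeks, 80 outside the mouth. The cheeks are 50 high, 10 thick, and flare from 126 apart at the mouth to 154 apart here; between them is open shelf
- tray_floor (a point): loose aluminium tray, 220 g, flat on the shelf: a bin 140 long (x) by 120 wide (y), floor 4 thick, rim 9 high, 3 thick, with a tongue 40 wide, 66 long at its -x end carrying a red handle. This point: centre of the bin's floor, upper face, 4 above the shelf; +x points away from the handle (that end enters the bay first). Fully home it lies 72 inside the mouth, the handle left outside between the cheeks
- tray_handle (a point): centre of the tray's red upright handle tab, 122 from the bin's centre along -x: 20 long (x), 12 thick (y), its top 45 above the shelf, this point 24.5 above the shelf; axes as the tray's. When the tray is home it is 50 outside the mouth
- cover (a joint): amber hinged cover: 0 = shut, level over the space between the cheeks; grows as it opens, up to 2.2 rad; starts leaning back over the roof (1.9 to 2.15). A slightly stiff hinge (0.03 N m) leaves it where it is put. A sprung ball catch resists from about 0.15 rad and snaps past at about 0.07; it takes about 5 to 7 N at the free edge, and then holds the cover at 0
- cover_press (a point): point on the outer (upper when shut) face of the amber cover, 62 from the hinge, mid-width; when shut it is 66 above the shelf and 65 outside the mouth. The cover is 78 from hinge to free edge, 164 wide, 4 thick
- cover_axis (a point): middle of the cover's hinge line, which runs along the station's y axis, 64 above the shelf, 3 outside the mouth
- start (a joint): travel of the green start button, 0 = up, 0.006 = fully down (about 5 N), springs back
- start_top (a point): top centre of the green round start button (28 across) on the station's roof, 108 behind the mouth; pressed straight down
- tower0_mid (a point): centre (half-way up, 14 above its underside) of a loose grey resin tower section, a round drum 36 across and 28 high, with a heavy foot (four small battlements, seen only, rise 5 more), about 40 g, standing upright; absent in some starts (3 to 5 are present)
- tower1_mid (a point): centre (half-way up, 14 above its underside) of a loose grey resin tower section, a round drum 36 across and 28 high, with a heavy foot (four small battlements, seen only, rise 5 more), about 40 g, standing upright; absent in some starts (3 to 5 are present)
- tower2_mid (a point): centre (half-way up, 14 above its underside) of a loose grey resin tower section, a round drum 36 across and 28 high, with a heavy foot (four small battlements, seen only, rise 5 more), about 40 g, standing upright; absent in some starts (3 to 5 are present)
- tower3_mid (a point): centre (half-way up, 14 above its underside) of a loose grey resin tower section, a round drum 36 across and 28 high, with a heavy foot (four small battlements, seen only, rise 5 more), about 40 g, standing upright; absent in some starts (3 to 5 are present)
- tower4_mid (a point): centre (half-way up, 14 above its underside) of a loose grey resin tower section, a round drum 36 across and 28 high, with a heavy foot (four small battlements, seen only, rise 5 more), about 40 g, standing upright; absent in some starts (3 to 5 are present)
- pawn_mid (a point): half-way up (26 above its underside) a loose white plastic pawn, 30 g, upright, starting in the bin of the tray: foot 30 across, waist 12 across at 16 to 32 up, head 20 across from 36 to 45 up, rounding off to a tip at 52
- pad_top (a point): centre of the top of a round cork pad fixed on the shelf near the robot, 68 across, 6 thick
- bowl: bystander: blue bowl, 110 across, 45 high, origin under its centre
- hedge_mid (a point): bystander: middle of a green plastic hedge strip on a cork base, 150 long, 22 wide, 43 high
Mind the look-alikes: they are no part of the job. What is shaped like the part that bears tower1_mid but blue is not meant. There is more than one size of the part that bears pawn_mid; the job needs the smaller.

How it is judged:
By the outcome, as a careful person would: the job done as asked, in the order asked, and still so for the second after the job is handed in, with the robot touching nothing.
Of tower0, tower1, tower2, tower3, tower4 only 3 to 5 are there at a start; the rules pass over those that are not, and their reading is None.
At some moment in a run one of tower0, tower1, tower2, tower3, tower4 may be knocked a few centimetres aside while the robot is not near it.
Once in a run the grip may slacken for a moment while it holds something.
It also fails if it takes over 200 s, if anything falls off the work surface, if the arm or the gripper's body presses on something with over 40 N, if the wrist force passes 120 N, or if a joint passes its speed limit or range.

## Working session

There is one attempt and no reset: what is moved stays moved. The work goes in short steps, Python scripts to look and compute and a shell command to move; the robot and the scene stay as the last step left them, time stands still between calls to the robot, and variables do not carry over. Pictures are saved under pics/ and viewed, at most 14 in all, crops included, and the job is handed in when it is done.

```bash
mkdir -p pics; ls
cat > h.py <<'E'
import numpy as np, cv2
from bench import manip
def snap(n,f=None):
    m=manip.camera_model(n); im=manip.camera(n)
    if f: cv2.imwrite('pics/'+f,im)
    return im,m
def ray(m,u,v):
    K=np.array(m['K']); p=np.array([(u-K[0,2])/K[0,0],(v-K[1,2])/K[1,1]]); s=p.copy()
    for _ in range(30): s=p/(1+m['k1']*(s@s))
    R=cv2.Rodrigues(np.array(m['rvec'],float))[0]; t=np.array(m['tvec'],float).ravel()
    return -R.T@t, R.T@np.array([s[0],s[1],1])
def onz(m,u,v,z):
    c,d=ray(m,u,v); return c+d*(z-c[2])/d[2]
def proj(m,P):
    R=cv2.Rodrigues(np.array(m['rvec'],float))[0]; q=R@np.array(P)+np.array(m['tvec'],float).ravel()
    s=q[:2]/q[2]; s=s*(1+m['k1']*(s@s)); K=np.array(m['K']); return np.array([K[0,0]*s[0]+K[0,2],K[1,1]*s[1]+K[1,2]])
E
python3 - <<'E'
from h import *
for n in ['top','side','wrist']:
    im,m=snap(n,n+'0.png'); print(n,ray(m,320,240))
print(manip.get_state())
E
```

```text
pics
top (array([ 0.54032206, -0.01865612,  1.14342611]), array([ 0.07211691, -0.0087655 , -0.99741854]))
side (array([ 0.5651748 , -0.85178781,  0.61785185]), array([ 0.05711527,  0.83216148, -0.55159817]))
wrist (array([0.15571741, 0.50715472, 0.37285907]), array([ 0.26025743, -0.14130517, -0.95532339]))
{'time': 0.15, 'q': array([ 1.13398033e+00,  2.60544482e-01, -1.39062064e-01,  1.17272672e+00,
        1.65261110e-05,  1.57077991e+00]), 'joint_vel': array([ 0.0001969 , -0.00065769,  0.00478161, -0.00079036,  0.00053102,
        0.00017629]), 'joint_efforts': array([-9.40704049e-04, -4.06005120e+01,  2.54166234e+01,  1.27216772e-02,
       -1.13525709e-04, -9.01422936e-08]), 'eef_pos': array([0.22187598, 0.47522684, 0.23065422]), 'orientation': array([ 2.16667645e-01,  9.76245123e-01, -7.48422799e-04, -1.74581839e-04]), 'wrist_force': array([-0.70676891, -0.58359791, -0.65737194]), 'wrist_torque': array([-0.0647775 ,  0.02889607,  0.02364809]), 'grip_force': 0.0, 'finger_gap': 1.0064018428557715}
```

View pics/top0.png

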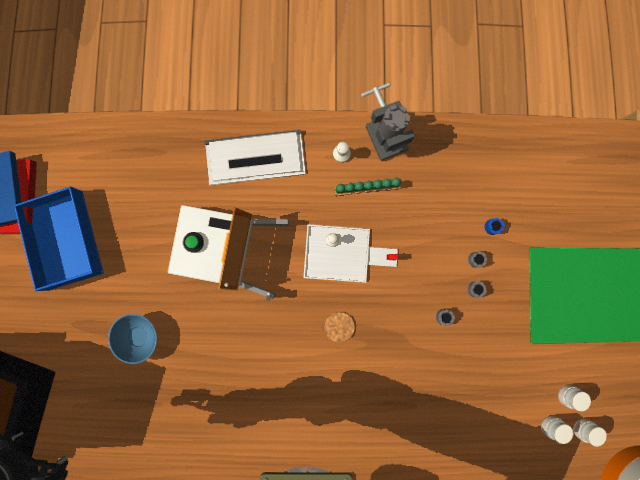

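View pics/side0.png

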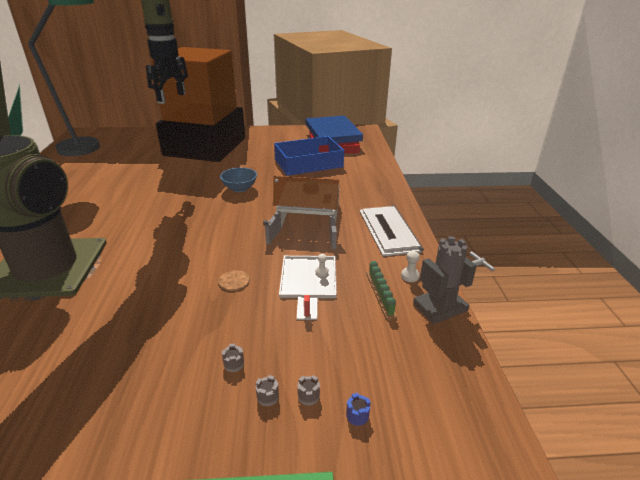

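Top: towers at about (478,259), (478,289) and (446,317). The blue decoy is at (495,226). The tray bin is at (337,253) with its handle at (392,257), and the pawn is in the bin at (333,240). The pad is at (340,327), the button at (193,242), and the cover leans back at x≈235. The side view agrees: three grey towers, with a larger pawn outside the tray by the clamp.

```bash
cat > m.py <<'E'
from h import *
def blobs(mask,lo,hi,box=None):
    if box:
        k=np.zeros_like(mask); a,b,c,d=box; k[b:d,a:c]=mask[b:d,a:c]; mask=k
    n,l,s,c=cv2.connectedComponentsWithStats(mask.astype(np.uint8))
    return [(c[i],s[i],l==i) for i in range(1,n) if lo<=s[i][4]<=hi]
E
python3 - <<'E'
from m import *
np.set_printoptions(precision=4,suppress=True)
T=cv2.imread('pics/top0.png'); S=cv2.imread('pics/side0.png')
mt=manip.camera_model('top'); ms=manip.camera_model('side')
def hsv(i): return cv2.split(cv2.cvtColor(i,cv2.COLOR_BGR2HSV))
h,s,v=hsv(T)
print('towers top')
for c,st,l in blobs((s<75)&(v<200),40,900,(420,200,525,345)): 
    print(c,st, onz(mt,*c,.020))
h2,s2,v2=hsv(S)
print('towers side')
for c,st,l in blobs((s2<75)&(v2<200),60,2500,(205,330,345,425)):
    print(c,st, onz(ms,*c,.016))
print('white')
for c,st,l in blobs((s<45)&(v>150),200,9000,(160,190,400,300)):
    cn=max(cv2.findContours(l.astype(np.uint8),0,1)[0],key=cv2.contourArea)
    r=cv2.minAreaRect(cn); print(c,st,r)
    for p in cv2.boxPoints(r): print('   ',p,onz(mt,*p,.009)[:2],onz(mt,*p,.062)[:2])
print('green')
for c,st,l in blobs((h>40)&(h<85)&(s>120)&(v>60),60,900,(160,190,260,300)): print(c,st,onz(mt,*c,.070))
print('red')
for c,st,l in blobs(((h<5)|(h>174))&(s>180)&(v>120),15,400,(370,240,410,275)): print(c,st,onz(mt,*c,.045))
for c,st,l in blobs(((h2<5)|(h2>174))&(s2>180)&(v2>100),15,900,(290,285,325,330)): print(c,st,onz(ms,*c,.026))
big=np.hstack([cv2.resize(T[195:300,160:295],None,fx=3,fy=3,interpolation=2),cv2.resize(T[215:320,290:420],None,fx=3,fy=3,interpolation=2)])
cv2.imwrite('pics/c1.png',big)
E
```

```text
towers top
[495.8833 225.4833] [492 221   9  10  60] [ 0.657  -0.4246  0.02  ]
[477.1191 259.0596] [468 252  19  15 235] [ 0.5811 -0.3801  0.02  ]
[476.4916 289.0336] [467 282  20  15 238] [ 0.5143 -0.378   0.02  ]
[444.7479 317.1387] [436 309  19  17 238] [ 0.4521 -0.3057  0.02  ]
towers side
[232.6637 358.0066] [222 344  22  28 452] [ 0.4525 -0.3083  0.016 ]
[266.8172 390.6399] [256 375  22  31 536] [ 0.5143 -0.3801  0.016 ]
[308.3216 389.9942] [298 375  22  30 513] [ 0.5813 -0.3826  0.016 ]
white
[198.4842 244.8162] [ 168  206   64   77 2873] ((199.46151733398438, 243.1923065185547), (51.57854080200195, 69.62122344970703), 11.309932708740234)
    [167.3461 272.2692] [0.548  0.3126] [0.5476 0.2972]
    [181. 204.] [0.7019 0.2852] [0.6943 0.271 ]
    [231.5769 214.1154] [0.6793 0.1699] [0.6728 0.1611]
    [217.9231 282.3846] [0.5264 0.198 ] [0.5271 0.1879]
[336.8418 253.8949] [ 304  225   66   57 3072] ((336.66851806640625, 252.97544860839844), (62.790931701660156, 53.2614860534668), 4.236394882202148)
    [303.3916 277.2142] [0.5393 0.0078] [0.5393 0.0066]
    [307.3261 224.0982] [ 0.6578 -0.0001] [ 0.6523 -0.001 ]
    [369.9455 228.7367] [ 0.6483 -0.1403] [ 0.6433 -0.1346]
    [366.011  281.8527] [ 0.5297 -0.1315] [ 0.5302 -0.1262]
[381.2677 256.4924] [369 247  28  20 396] ((382.8724670410156, 256.53106689453125), (27.23891830444336, 17.190414428710938), 4.763641834259033)
    [368.5862 263.9655] [ 0.5695 -0.1372] [ 0.5681 -0.1317]
    [370.0139 246.8345] [ 0.6078 -0.1404] [ 0.6046 -0.1347]
    [397.1587 249.0966] [ 0.6031 -0.2014] [ 0.6001 -0.1928]
    [395.7311 266.2276] [ 0.5647 -0.198 ] [ 0.5636 -0.1896]
green
[191.2    241.3037] [185 235  13  14 135] [0.6135 0.2449 0.07  ]
red
[392.3509 256.2807] [387 254  11   6  57] [ 0.5854 -0.185   0.045 ]
```

View pics/c1.png

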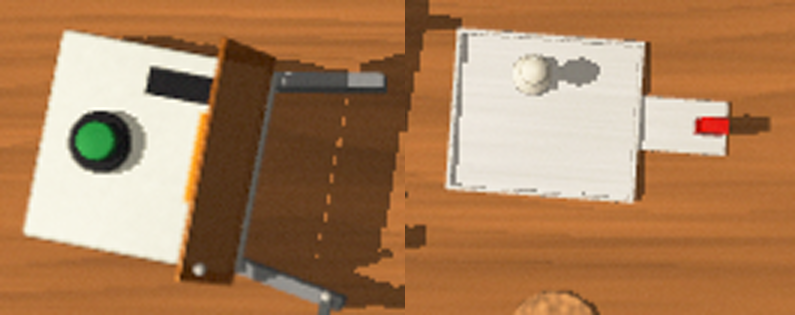

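Run:
```python
from m import *
np.set_printoptions(precision=4,suppress=True)
T=cv2.imread('pics/top0.png'); S=cv2.imread('pics/side0.png')
mt=manip.camera_model('top'); ms=manip.camera_model('side')
h,s,v=cv2.split(cv2.cvtColor(T,cv2.COLOR_BGR2HSV))
print('pawn top',onz(mt,332.3,239.3,.046),'side',onz(ms,321,260,.045), proj(ms,onz(mt,332.3,239.3,.045)))
wood=np.median(T[300:320,390:420].reshape(-1,3),0); print('wood',wood, T[327,340])
for c,st,l in blobs((h>8)&(h<20)&(v>165),500,1300,(315,305,368,350)): print('pad',c,st,onz(mt,*c,.006))
print('pad side',onz(ms,234,281,.006))
for p in [(288,222),(274,295),(253,221),(243,284)]: print('cheek',onz(mt,*p,.05))
for p in [(280,209),(338,209),(267,245),(337,247)]: print('side cheek',onz(ms,*p,.05))
print(proj(mt,[.594,.1345,.062]),proj(ms,[.594,.1345,.062]))
```

```text
pawn top [ 0.6214 -0.0548  0.046 ] side [ 0.6218 -0.0665  0.045 ] [320.5069 256.895 ]
wood [ 54. 108. 176.] [ 78 132 192]
pad side [ 0.4317 -0.0811  0.006 ]
cheek [0.6578 0.0409 0.05  ]
cheek [0.501  0.0694 0.05  ]
cheek [0.6596 0.1164 0.05  ]
cheek [0.5239 0.1361 0.05  ]
side cheek [0.5302 0.154  0.05  ]
side cheek [0.6793 0.1474 0.05  ]
side cheek [ 0.5029 -0.0099  0.05  ]
side cheek [ 0.6605 -0.0255  0.05  ]
[243.3882 251.046 ] [305.0361 208.1062]
```

```bash
python3 -m pendant '[[[0.04,-0.01,0],0.12],[[0.04,-0.01,0],0.12],[[0.04,-0.01,0],0.12],[[0.04,-0.01,0],0.12],[[0.02,-0.03,0],0.12]]'; python3 -m pendant '[[[0.02,-0.035,0],0.12],[[0.02,-0.035,0],0.12],[[0.02,-0.035,0],0.12],[[0.02,-0.035,0],0.12],[[0.02,-0.035,0],0.12]]'; python3 -c "
from bench import manip;print(manip.get_state()['q'])"
```

```text
time: 0.57
eef_pos: [0.4001, 0.4096, 0.2303]
orientation: [-0.075, 0.997, 0.001, 0.001]
wrist_force: [0.2, 1.0, 0.3]
finger_gap: 1.001
grip_force: 0.0
time: 0.98
eef_pos: [0.4917, 0.2391, 0.231]
orientation: [-0.353, 0.936, -0.0, -0.0]
wrist_force: [0.5, 0.0, 0.3]
finger_gap: 1.001
grip_force: 0.0
[ 4.52563378e-01  2.97872507e-01 -8.54098597e-02  1.18810547e+00
  3.19185928e-06 -2.68738657e-01]
```

```bash
python3 -m pendant '[[[0.016,-0.036,0],0.1],[[0.016,-0.036,0],0.1],[[0.016,-0.036,0],0.1],[[0.016,-0.036,0],0.1],[[0.016,-0.036,0],0.1]]' >/dev/null; python3 -m pendant '[[[0.016,-0.037,0],0.1],[[0.016,-0.037,0],0.1],[[0.016,-0.037,0],0.039],[[0,0,0],0],[[0,0,0],0]]'
python3 - <<'E'
from m import *
np.set_printoptions(precision=4,suppress=True)
im,m=snap('wrist','w1.png'); t,mt=snap('top','t1.png')
for P in [(.6214,-.0548,.056),(.5938,-.066,.004),(.5854,-.186,.045),(.432,-.081,.006)]: print(P,proj(m,P))
print(ray(m,320,240))
E
```

```text
time: 1.82
eef_pos: [0.6195, -0.0523, 0.2304]
orientation: [-0.663, 0.748, 0.0, -0.0]
wrist_force: [-0.7, -0.3, 0.4]
finger_gap: 1.003
grip_force: 0.0
(0.6214, -0.0548, 0.056) [322.2009 207.861 ]
(0.5938, -0.066, 0.004) [349.6595 181.4428]
(0.5854, -0.186, 0.045) [347.9921  31.8529]
(0.432, -0.081, 0.006) [522.693  144.1313]
(array([ 0.6107, -0.1237,  0.3727]), array([ 0.0484,  0.292 , -0.9554]))
```

View pics/w1.png

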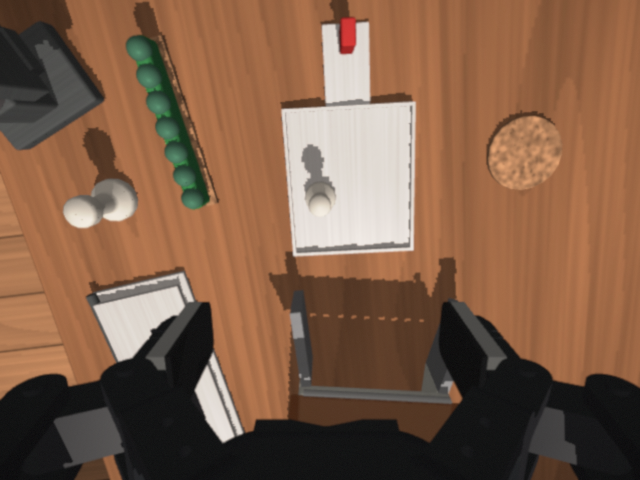

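Wrist view: pawn tip at (319,203), pad centre at (525,151), handle top at (347,25), and bin corners at (283,108), (413,102), (412,248) and (296,254).

```bash
python3 - <<'E'
from m import *
np.set_printoptions(precision=4,suppress=True)
m=manip.camera_model('wrist')
print('pawn',onz(m,319,204,.053),'foot',onz(m,319,195,.006))
print('pad',onz(m,525,151,.006)); print('handle',onz(m,348,33,.045))
c=[onz(m,*p,.009)[:2] for p in [(283,108),(414,102),(413,248),(296,255)]]
print(c,np.mean(c,0)); d=c[2]+c[3]-c[0]-c[1]; print(np.arctan2(d[1],d[0]),np.hypot(*d)/2)
c=[onz(m,*p,.05) for p in [(299,293),(449,300)]];print('cheek fronts',c)
mt=manip.camera_model('top'); print('pad top',onz(mt,339.5,327,.006))
E
python3 -m pendant '[[[0,0,0],0.05],[[0.001,-0.002,-0.04],0],[[0,0,-0.04],0],[[0,0,-0.04],0],[[0,0,-0.02],0]]'
```

```text
pawn [ 0.6229 -0.0551  0.053 ] foot [ 0.6237 -0.0542  0.006 ]
pad [ 0.4286 -0.0725  0.006 ]
handle [ 0.585  -0.1828  0.045 ]
[array([ 0.6461, -0.1367]), array([ 0.5292, -0.128 ]), array([0.537 , 0.0094]), array([0.6539, 0.003 ])] [ 0.5915 -0.0631]
1.5145638542412503 0.1387243259142617
cheek fronts [array([0.6513, 0.0259, 0.05  ]), array([0.5151, 0.049 , 0.05  ])]
pad top [ 0.4292 -0.073   0.006 ]
time: 2.33
eef_pos: [0.6164, -0.0498, 0.0869]
orientation: [-0.684, 0.729, 0.003, -0.002]
wrist_force: [-1.5, 0.1, -1.0]
finger_gap: 1.004
grip_force: 0.0
```

```bash
python3 -m pendant '[[[0.002,-0.002,0],0],[[0,0,0],0],[[0,0,0],0]]'
```

```text
time: 2.58
eef_pos: [0.6236, -0.0533, 0.0933]
orientation: [-0.684, 0.73, -0.001, 0.001]
wrist_force: [0.6, -0.3, 0.4]
finger_gap: 1.002
grip_force: 0.0
```

```bash
python3 -m pendant '[[[0,-0.0015,-0.03],0],[[0,0,-0.03],0],[[0,0,-0.008],0],[[0,0,0],0]]'; python3 -m pendant '[[[0,0,0],0],[[0,0,0],0],[[0,0,0],0],[[0,0,0],0],[[0,0,0],0]]' 1 30;python3 -m pendant '[[[0,0,0],0],[[0,0,0],0],[[0,0,0],0]]'; python3 -m pendant '[[[0,0,0.02],0],[[0,0,0.03],0],[[0,0,0],0]]'
```

```text
time: 2.92
eef_pos: [0.6213, -0.0552, 0.0229]
orientation: [-0.683, 0.73, 0.001, -0.001]
wrist_force: [-1.9, 0.3, 0.0]
finger_gap: 1.006
grip_force: 0.0
time: 3.33
eef_pos: [0.6231, -0.0557, 0.0245]
orientation: [-0.683, 0.73, -0.001, 0.001]
wrist_force: [-0.2, 0.3, -0.2]
finger_gap: 0.303
grip_force: 0.0
time: 3.58
eef_pos: [0.6231, -0.0556, 0.0242]
orientation: [-0.683, 0.73, -0.001, 0.001]
wrist_force: [-0.4, 1.3, 4.5]
finger_gap: 0.206
grip_force: 29.3
time: 3.83
eef_pos: [0.6252, -0.0559, 0.0779]
orientation: [-0.683, 0.73, -0.003, 0.002]
wrist_force: [1.1, 0.5, 0.9]
finger_gap: 0.209
grip_force: 29.3
```

```bash
python3 -m pendant '[[[-0.02,-0.003,0],0],[[-0.036,-0.003,0],0],[[-0.036,-0.003,0],0],[[-0.036,-0.003,0],0],[[-0.036,-0.003,0],0]]'; python3 -m pendant '[[[-0.02,-0.002,0],0],[[-0.01,0,0],0],[[0,0,0],0],[[0,0,0],0]]'
```

```text
time: 4.25
eef_pos: [0.4561, -0.0705, 0.0727]
orientation: [-0.683, 0.73, 0.0, -0.0]
wrist_force: [0.7, 0.0, 0.2]
finger_gap: 0.208
grip_force: 29.4
time: 4.58
eef_pos: [0.4297, -0.0727, 0.0736]
orientation: [-0.683, 0.73, -0.001, 0.001]
wrist_force: [1.6, 0.2, -1.4]
finger_gap: 0.205
grip_force: 29.4
```

```bash
python3 -m pendant '[[[0,0,-0.025],0],[[0,0,-0.016],0],[[0,0,-0.004],0],[[0,0,0],0],[[0,0,0],0]]'; python3 -m pendant '[[[0,0,-0.002],0],[[0,0,0],0]]'; python3 -m pendant '[[[0,0,0],0],[[0,0,0],0],[[0,0,0],0],[[0,0,0],0],[[0,0,0],0]]' 0; python3 -m pendant '[[[0,0,0.02],0],[[0,0,0.04],0],[[0,0,0.04],0],[[0.02,-0.03,0.02],0],[[0.02,-0.035,0],0]]' ; python3 -m pendant '[[[0,-0.04,0],0],[[0,-0.04,0],0],[[0,-0.04,0],0],[[0,0,0],0],[[0,0,0],0]]' 0.3
python3 - <<'E'
from m import *
a,_=snap('wrist','w2.png'); b,_=snap('top','t2.png');c,_=snap('side','s2.png')
cv2.imwrite('pics/c2.png',np.hstack([cv2.resize(c[170:420,160:400],None,fx=1.6,fy=1.6),cv2.resize(a,(533,400))[:, :400]]))
E
```

```text
time: 5.0
eef_pos: [0.4298, -0.0726, 0.0285]
orientation: [-0.683, 0.73, -0.0, 0.0]
wrist_force: [0.1, -0.1, -0.6]
finger_gap: 0.21
grip_force: 29.4
time: 5.17
eef_pos: [0.4295, -0.0727, 0.0269]
orientation: [-0.683, 0.73, -0.001, 0.001]
wrist_force: [-0.3, -0.5, -0.2]
finger_gap: 0.21
grip_force: 29.4
time: 5.58
eef_pos: [0.4283, -0.0726, 0.0265]
orientation: [-0.683, 0.73, -0.0, 0.0]
wrist_force: [-0.4, -0.3, 0.1]
finger_gap: 0.906
grip_force: 0.0
time: 6.0
eef_pos: [0.4713, -0.1377, 0.1518]
orientation: [-0.685, 0.729, -0.004, 0.003]
wrist_force: [2.4, 0.4, 0.8]
finger_gap: 0.998
grip_force: 0.0
time: 6.42
eef_pos: [0.468, -0.2595, 0.1461]
orientation: [-0.682, 0.731, 0.0, 0.0]
wrist_force: [0.1, 0.8, -0.7]
finger_gap: 0.7
grip_force: 0.0
```

View pics/c2.png

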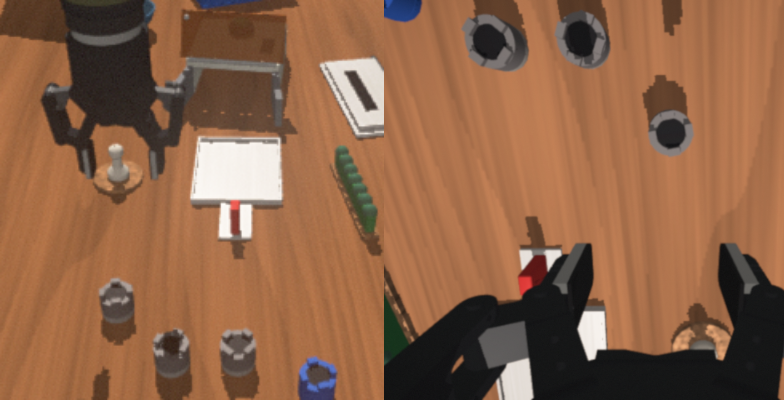

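Side crop: the pawn stands centred on the pad. Wrist crop: three grey towers, the nearest at about (344,160) in full-frame pixels.

```bash
cat > tw.py <<'E'
from m import *
np.set_printoptions(precision=4,suppress=True)
def towers(tag):
    t,mt=snap('top','t'+tag+'.png'); s_,ms=snap('side','s'+tag+'.png')
    for im,m,box,z,n,hi in [(t,mt,(400,200,525,345),.020,'top',900),(s_,ms,(160,300,420,440),.016,'side',1500)]:
        h,s,v=cv2.split(cv2.cvtColor(im,cv2.COLOR_BGR2HSV))
        for c,st,l in blobs((s<75)&(v<200),120,hi,box): print(n,c,st[2:],onz(m,*c,z))
if __name__=='__main__':
    import sys; towers(sys.argv[1])
E
python3 tw.py 3
python3 - <<'E'
from m import *
a=cv2.imread('pics/w2.png'); m=manip.camera_model('wrist')
h,s,v=cv2.split(cv2.cvtColor(a,cv2.COLOR_BGR2HSV))
for c,st,l in blobs((s<75)&(v<200),700,6000,(0,0,640,280)):
    if st[1]<10: continue
    cc,r=cv2.minEnclosingCircle(max(cv2.findContours(l.astype(np.uint8),0,1)[0],key=cv2.contourArea)); print(c,st,cc,r,onz(m,*c,.018),onz(m,*c,.03))
E
```

```text
top [477.1191 259.0596] [ 19  15 235] [ 0.5811 -0.3801  0.02  ]
top [476.7677 288.7828] [ 30  18 198] [ 0.5148 -0.3787  0.02  ]
side [232.7317 358.031 ] [ 22  28 451] [ 0.4526 -0.3084  0.016 ]
side [266.8866 392.1296] [ 22  31 432] [ 0.5145 -0.383   0.016 ]
side [308.291  389.9473] [ 22  30 512] [ 0.5812 -0.3825  0.016 ]
side [358.5271 403.9535] [ 16  13 129] [ 0.659  -0.4134  0.016 ]
[238.36041056  47.63079179] [ 205   12   66   71 3410] (237.7239227294922, 48.703060150146484) 36.80409622192383 [ 0.51543117 -0.37565105  0.018     ] [ 0.51311499 -0.37353267  0.03      ]
[132.99975062  51.72319202] [  93   17   80   69 4010] (133.5, 50.0) 43.66072082519531 [ 0.58226069 -0.37698658  0.018     ] [ 0.5769802  -0.37480896  0.03      ]
[343.71373391 158.84206009] [ 317  132   55   56 2330] (343.52239990234375, 159.1343231201172) 27.90732765197754 [ 0.45196619 -0.30207477  0.018     ] [ 0.45246507 -0.30321995  0.03      ]
```

```bash
python3 -m pendant '[[[-0.008,-0.023,-0.03],0],[[-0.008,-0.0225,-0.03],0],[[0,0,-0.03],0],[[0,0,0],0],[[0,0,0],0]]'; python3 -m pendant '[[[0,0,-0.03],0],[[0,0,-0.023],0],[[0,0,0],0],[[0,0,0],0]]'; python3 -m pendant '[[[0,0,0],0],[[0,0,0],0],[[0,0,0],0],[[0,0,0],0]]' 1 30;  python3 -m pendant '[[[0,0,0.02],0],[[0,0,0.03],0],[[0,0,0],0],[[0,0,0],0]]'
```

```text
time: 7.08
eef_pos: [0.4508, -0.301, 0.0553]
orientation: [-0.684, 0.73, 0.002, -0.0]
wrist_force: [0.6, 0.5, 0.5]
finger_gap: 0.7
grip_force: 0.0
time: 7.42
eef_pos: [0.4527, -0.3022, 0.0044]
orientation: [-0.684, 0.73, 0.0, 0.0]
wrist_force: [-0.2, -0.3, -0.1]
finger_gap: 0.701
grip_force: 0.0
time: 7.75
eef_pos: [0.4541, -0.3039, 0.0058]
orientation: [-0.683, 0.73, -0.002, 0.001]
wrist_force: [0.1, 1.7, 6.2]
finger_gap: 0.408
grip_force: 29.6
time: 8.08
eef_pos: [0.4544, -0.3045, 0.0561]
orientation: [-0.683, 0.73, -0.003, 0.001]
wrist_force: [-0.1, -0.8, -0.4]
finger_gap: 0.411
grip_force: 30.2
```

```bash
python3 -m pendant '[[[0,0,0.025],0],[[0.018,0.035,0],0],[[0.018,0.035,0],0],[[0.018,0.035,0],0],[[0.018,0.035,0],0]]'; python3 -m pendant '[[[0.018,0.036,0],0],[[0.018,0.036,0],0],[[0.018,0.036,0],0],[[0.015,0.035,0],0],[[0,0,0],0]]';python3 -m pendant '[[[0,0,0],0],[[0,0,0],0]]'
```

```text
time: 8.5
eef_pos: [0.5242, -0.1617, 0.078]
orientation: [-0.683, 0.731, 0.0, -0.0]
wrist_force: [0.7, -0.9, -0.6]
finger_gap: 0.41
grip_force: 30.2
time: 8.92
eef_pos: [0.5962, -0.0137, 0.0779]
orientation: [-0.686, 0.728, 0.0, 0.002]
wrist_force: [1.0, -0.5, -1.3]
finger_gap: 0.409
grip_force: 30.2
time: 9.08
eef_pos: [0.5923, -0.0201, 0.0775]
orientation: [-0.684, 0.73, 0.0, -0.001]
wrist_force: [0.1, 0.8, -0.9]
finger_gap: 0.411
grip_force: 30.2
```

```bash
python3 -m pendant '[[[0.002,-0.002,-0.035],0],[[0,0,-0.023],0],[[0,0,-0.008],0],[[0,0,0],0],[[0,0,0],0]]'; python3 -m pendant '[[[0,0,-0.002],0],[[0,0,0],0]]';python3 -m pendant '[[[0,0,0],0],[[0,0,0],0],[[0,0,0],0]]' 0.3; python3 -m pendant '[[[0,0,0.03],0],[[0,0,0.04],0],[[-0.01,-0.03,0.04],0],[[-0.015,-0.035,0],0],[[-0.015,-0.035,0],0]]';  python3 -m pendant '[[[-0.015,-0.037,0],0],[[-0.015,-0.037,0],0],[[-0.01,-0.037,0],0],[[0,-0.037,0],0],[[0,-0.037,0],0]]'; python3 -m pendant '[[[0,0,0],0],[[0,0,0],0]]';python3 tw.py 4
```

```text
time: 9.5
eef_pos: [0.5943, -0.0233, 0.0121]
orientation: [-0.683, 0.731, 0.0, -0.001]
wrist_force: [-0.3, -0.6, 0.1]
finger_gap: 0.41
grip_force: 31.2
time: 9.67
eef_pos: [0.5956, -0.0227, 0.0109]
orientation: [-0.683, 0.73, -0.0, 0.0]
wrist_force: [-0.2, -0.5, -0.5]
finger_gap: 0.406
grip_force: 31.2
time: 9.92
eef_pos: [0.5956, -0.0221, 0.0108]
orientation: [-0.683, 0.73, -0.0, 0.0]
wrist_force: [0.3, -0.5, -0.8]
finger_gap: 0.703
grip_force: 0.0
time: 10.33
eef_pos: [0.5597, -0.1173, 0.1163]
orientation: [-0.684, 0.729, -0.003, 0.002]
wrist_force: [-0.2, -0.8, 0.1]
finger_gap: 0.699
grip_force: 0.0
time: 10.75
eef_pos: [0.5161, -0.3032, 0.1135]
orientation: [-0.683, 0.73, -0.0, 0.0]
wrist_force: [0.8, -0.4, -0.5]
finger_gap: 0.701
grip_force: 0.0
time: 10.92
eef_pos: [0.517, -0.3036, 0.1131]
orientation: [-0.682, 0.731, -0.0, 0.0]
wrist_force: [-0.6, -0.1, -0.4]
finger_gap: 0.699
grip_force: 0.0
top [516.4874 284.4643] [ 19  41 476] [ 0.5243 -0.4707  0.02  ]
side [266.8026 390.7244] [ 22  31 537] [ 0.5143 -0.3802  0.016 ]
side [308.3269 390.0387] [ 22  30 517] [ 0.5813 -0.3827  0.016 ]
side [358.4286 404.0159] [ 15  13 126] [ 0.6589 -0.4135  0.016 ]
```

```bash
python3 -m pendant '[[[-0.003,-0.035,-0.02],0],[[0,-0.034,-0.02],0],[[0,-0.005,-0.02],0],[[0,0,0],0],[[0,0,0],0]]'; python3 -m pendant '[[[0,0,-0.03],0],[[0,0,-0.018],0],[[0,0,0],0],[[0,0,0],0]]'; python3 -m pendant '[[[0,0,0],0],[[0,0,0],0],[[0,0,0],0],[[0,0,0],0]]' 1 30;  python3 -m pendant '[[[0,0,0.03],0],[[0,0,0.04],0],[[0,0,0],0],[[0,0,0],0]]'
```

```text
time: 11.43
eef_pos: [0.513, -0.3731, 0.0519]
orientation: [-0.684, 0.73, 0.002, -0.0]
wrist_force: [-0.0, 0.8, 0.8]
finger_gap: 0.703
grip_force: 0.0
time: 11.77
eef_pos: [0.5141, -0.3736, 0.0057]
orientation: [-0.684, 0.729, 0.001, 0.0]
wrist_force: [-0.2, -0.4, 0.2]
finger_gap: 0.701
grip_force: 0.0
time: 12.1
eef_pos: [0.5158, -0.3761, 0.0075]
orientation: [-0.684, 0.73, -0.002, 0.001]
wrist_force: [-0.1, 2.1, 7.3]
finger_gap: 0.408
grip_force: 30.3
time: 12.43
eef_pos: [0.5165, -0.3775, 0.079]
orientation: [-0.683, 0.73, -0.004, 0.001]
wrist_force: [0.0, 0.7, -1.1]
finger_gap: 0.408
grip_force: 30.1
```

```bash
python3 -m pendant '[[[0.01,0.039,0],0],[[0.01,0.039,0],0],[[0.01,0.039,0],0],[[0.01,0.039,0],0],[[0.01,0.039,0],0]]'; python3 -m pendant '[[[0.01,0.039,0],0],[[0.01,0.039,0],0],[[0.006,0.036,0],0],[[0,0,0],0],[[0,0,0],0]]';python3 -m pendant '[[[0,0,0],0]]'
```

```text
time: 12.85
eef_pos: [0.5634, -0.1789, 0.0743]
orientation: [-0.683, 0.73, 0.001, -0.0]
wrist_force: [-0.3, 0.4, -0.6]
finger_gap: 0.411
grip_force: 30.1
time: 13.27
eef_pos: [0.5896, -0.0645, 0.0743]
orientation: [-0.685, 0.729, 0.0, -0.001]
wrist_force: [0.2, -0.2, 0.1]
finger_gap: 0.407
grip_force: 30.1
time: 13.35
eef_pos: [0.5893, -0.0667, 0.0744]
orientation: [-0.684, 0.73, 0.0, -0.001]
wrist_force: [0.1, -0.5, -1.1]
finger_gap: 0.409
grip_force: 30.1
```

```bash
python3 -m pendant '[[[0.003,0,-0.03],0],[[0,0,-0.023],0],[[0,0,-0.008],0],[[0,0,0],0],[[0,0,0],0]]'; python3 -m pendant '[[[0,0,-0.001],0],[[0,0,0],0]]';python3 -m pendant '[[[0,0,0],0],[[0,0,0],0],[[0,0,0],0]]' 0.3; python3 -m pendant '[[[0,0,0.03],0],[[0,0,0.04],0],[[0,-0.02,0.04],0],[[0,-0.039,0],0],[[0,-0.039,0],0]]';  python3 -m pendant '[[[0,-0.039,0],0],[[0,-0.039,0],0],[[0,-0.039,0],0],[[0,-0.025,0],0],[[0,0,0],0]]'; python3 -m pendant '[[[0,0,0],0]]';python3 tw.py 5
```

```text
time: 13.77
eef_pos: [0.5924, -0.0679, 0.0138]
orientation: [-0.683, 0.731, 0.0, -0.0]
wrist_force: [-0.0, -0.5, 0.2]
finger_gap: 0.412
grip_force: 20.7
time: 13.93
eef_pos: [0.5936, -0.0673, 0.0138]
orientation: [-0.683, 0.73, -0.0, 0.0]
wrist_force: [-0.7, 0.4, -0.5]
finger_gap: 0.405
grip_force: 32.3
time: 14.18
eef_pos: [0.5934, -0.0666, 0.0135]
orientation: [-0.683, 0.73, -0.0, 0.0]
wrist_force: [-1.0, -0.1, 0.8]
finger_gap: 0.7
grip_force: 0.0
time: 14.6
eef_pos: [0.5959, -0.1637, 0.1243]
orientation: [-0.685, 0.729, -0.003, 0.002]
wrist_force: [0.1, -0.8, -0.7]
finger_gap: 0.703
grip_force: 0.0
time: 15.02
eef_pos: [0.593, -0.311, 0.1203]
orientation: [-0.681, 0.732, -0.002, -0.001]
wrist_force: [0.6, 0.3, 0.5]
finger_gap: 0.704
grip_force: 0.0
time: 15.1
eef_pos: [0.5928, -0.3067, 0.1201]
orientation: [-0.682, 0.731, 0.0, 0.0]
wrist_force: [-0.6, 0.5, -0.2]
finger_gap: 0.705
grip_force: 0.0
top [518.2173 223.9821] [ 15  38 336] [ 0.6609 -0.4771  0.02  ]
side [308.4526 390.0356] [ 22  30 506] [ 0.5815 -0.3827  0.016 ]
```

```bash
python3 -m pendant '[[[-0.006,-0.037,-0.02],0],[[-0.006,-0.036,-0.02],0],[[0,0,-0.02],0],[[0,0,0],0],[[0,0,0],0]]'; python3 -m pendant '[[[0,-0.002,-0.03],0],[[0,0,-0.024],0],[[0,0,0],0],[[0,0,0],0]]'; python3 -m pendant '[[[0,0,0],0],[[0,0,0],0],[[0,0,0],0],[[0,0,0],0]]' 1 30;  python3 -m pendant '[[[0,0,0.03],0],[[0,0,0.04],0],[[0,0,0],0],[[0,0,0],0]]'
```

```text
time: 15.62
eef_pos: [0.5802, -0.3751, 0.0595]
orientation: [-0.684, 0.73, 0.002, -0.0]
wrist_force: [0.3, 0.4, 0.3]
finger_gap: 0.7
grip_force: 0.0
time: 15.95
eef_pos: [0.5811, -0.3773, 0.007]
orientation: [-0.684, 0.729, 0.001, -0.0]
wrist_force: [0.4, 0.3, -0.1]
finger_gap: 0.7
grip_force: 0.0
time: 16.28
eef_pos: [0.5831, -0.38, 0.0096]
orientation: [-0.684, 0.73, -0.002, 0.001]
wrist_force: [0.1, 2.2, 6.9]
finger_gap: 0.405
grip_force: 30.5
time: 16.62
eef_pos: [0.5839, -0.3814, 0.0812]
orientation: [-0.683, 0.73, -0.004, 0.001]
wrist_force: [-0.0, 0.1, -0.7]
finger_gap: 0.41
grip_force: 30.2
```

```bash
python3 -m pendant '[[[0.001,0.039,0],0],[[0.001,0.039,0],0],[[0.001,0.039,0],0],[[0.001,0.039,0],0],[[0.001,0.039,0],0]]'; python3 -m pendant '[[[0.001,0.039,0],0],[[0,0.037,0],0],[[0,0,0],0],[[0,0,0],0],[[0,0,0],0]]';python3 - <<'E'
from m import *
b,_=snap('top','t6.png'); c,_=snap('side','s6.png')
cv2.imwrite('pics/c6.png',np.hstack([cv2.resize(c[200:420,200:400],None,fx=1.8,fy=1.8),cv2.resize(b[190:322,260:400],None,fx=3,fy=3)]))
print(manip.get_state()['eef_pos'])
E
```

```text
time: 17.03
eef_pos: [0.5851, -0.1828, 0.0758]
orientation: [-0.683, 0.73, 0.001, -0.0]
wrist_force: [0.4, -0.1, 0.5]
finger_gap: 0.409
grip_force: 30.2
time: 17.45
eef_pos: [0.5868, -0.1087, 0.0762]
orientation: [-0.684, 0.73, 0.0, -0.0]
wrist_force: [0.3, -0.7, -0.2]
finger_gap: 0.406
grip_force: 30.2
[ 0.58707016 -0.10977432  0.07638613]
```

View pics/c6.png

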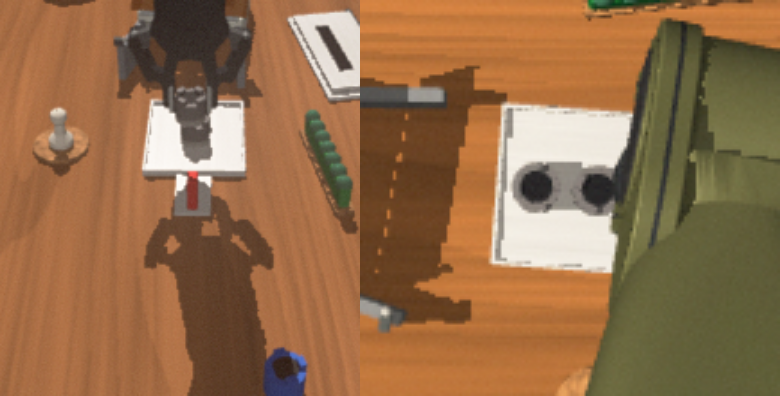

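Two towers stand upright in the bin, at about (530,187) and (598,187) in the right-hand crop. The third is held above the near end, and no other grey tower is left on the shelf.

```bash
python3 -m pendant '[[[0.003,-0.001,-0.03],0],[[0,0,-0.023],0],[[0,0,-0.008],0],[[0,0,0],0],[[0,0,0],0]]'; python3 -m pendant '[[[0,0,-0.001],0],[[0,0,0],0]]';python3 -m pendant '[[[0,0,0],0],[[0,0,0],0],[[0,0,0],0]]' 0.3; python3 -m pendant '[[[0,0,0.03],0],[[0,0,0.04],0],[[0,-0.01,0.04],0],[[0,-0.02,0.04],0],[[0,-0.02,0],0]]';  python3 -m pendant '[[[0,-0.03,0],0],[[0,-0.03,0],0],[[0,0,0],0],[[0,0,0],0]]' 0
python3 - <<'E'
from m import *
a,m=snap('wrist','w7.png'); print(manip.get_state()['eef_pos'])
E
```

```text
time: 17.97
eef_pos: [0.5899, -0.1107, 0.0154]
orientation: [-0.683, 0.731, 0.0, -0.0]
wrist_force: [0.8, 0.7, 0.2]
finger_gap: 0.406
grip_force: 31.0
time: 18.13
eef_pos: [0.5906, -0.1101, 0.0151]
orientation: [-0.683, 0.73, -0.0, 0.0]
wrist_force: [1.3, -0.4, -0.3]
finger_gap: 0.406
grip_force: 31.0
time: 18.38
eef_pos: [0.5905, -0.1096, 0.0151]
orientation: [-0.683, 0.73, -0.0, 0.0]
wrist_force: [-0.3, 0.1, 0.0]
finger_gap: 0.7
grip_force: 0.0
time: 18.8
eef_pos: [0.5952, -0.1591, 0.171]
orientation: [-0.684, 0.729, -0.006, 0.004]
wrist_force: [1.1, -0.7, 0.6]
finger_gap: 0.698
grip_force: 0.0
time: 19.13
eef_pos: [0.5901, -0.2194, 0.162]
orientation: [-0.682, 0.731, -0.0, 0.0]
wrist_force: [-0.2, 1.3, -0.0]
finger_gap: 1.004
grip_force: 0.0
[ 0.58989441 -0.21826556  0.16182161]
```

View pics/w7.png

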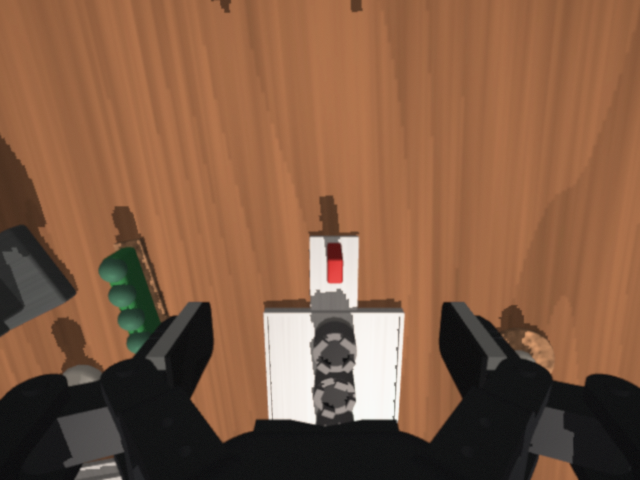

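Wrist: three towers in line in the bin, two visible upright and the third hidden behind the gripper. Handle top is at about (335,263).

Run:
```python
from m import *
np.set_printoptions(precision=4,suppress=True)
a=cv2.imread('pics/w7.png'); m=manip.camera_model('wrist')
h,s,v=cv2.split(cv2.cvtColor(a,cv2.COLOR_BGR2HSV))
for c,st,l in blobs(((h<6)|(h>172))&(s>200)&(v>190),50,4000,(290,220,380,310)): print(c,st,onz(m,*c,.045))
p=[onz(m,*q,.009)[:2] for q in [(264,312),(404,312)]]; q=[onz(m,*q,.004)[:2] for q in [(309,236),(358,236)]]; print(p,q,np.mean(p,0),np.mean(q,0))
T=cv2.imread('pics/t6.png'); mt=manip.camera_model('top')
h,s,v=cv2.split(cv2.cvtColor(T,cv2.COLOR_BGR2HSV))
# roof back edge + sides by line fits on the white mask
M=((s<60)&(v>170)).astype(np.uint8); c,st,l=max(blobs(M>0,1000,9000,(160,190,245,300)),key=lambda b:b[1][4])
left=np.array([(np.where(l[r])[0][0]-.5,r) for r in range(212,268)],float)
P=np.array([onz(mt,*x,.062)[:2] for x in left])
d,o=(lambda f:(f[:2],f[2:]))(cv2.fitLine(P.astype(np.float32),2,0,.001,.001).ravel()); print('back edge dir',d,o)
n=np.array([-d[1],d[0]]); n*=np.sign(n[1]); print('yaw',np.arctan2(n[1],n[0]))
for nm,f in [('topside',0),('botside',-1)]:
    E=np.array([(cc,np.where(l[:,cc])[0][f]+(.5 if f else -.5)) for cc in (range(186,205) if f==0 else range(174,215))],float)
    P2=np.array([onz(mt,*x,.062)[:2] for x in E]); fd=cv2.fitLine(P2.astype(np.float32),2,0,.001,.001).ravel(); print(nm,fd,np.arctan2(fd[1],fd[0]), 'lateral off',(fd[2:]-o)@(-d if d[0]<0 else d))
print('back off along n of fit', (o)@n, o)
for z in (0,.05): print(z,onz(mt,288,222,z),onz(mt,274,295,z))
print(manip.get_state()['orientation'])
```

```text
[array([ 0.6473, -0.1383]), array([ 0.5285, -0.1303])] [array([ 0.6041, -0.2015]), array([ 0.5642, -0.1988])] [ 0.5879 -0.1343] [ 0.5842 -0.2001]
back edge dir [ 0.9846 -0.175 ] [0.6178 0.2847]
yaw 1.3948898
topside [0.1859 0.9826 0.6877 0.2404] 1.3837699 lateral off 0.07659745
botside [0.1756 0.9845 0.5362 0.2394] 1.394271 lateral off -0.07238806
back off along n of fit 0.3884613 [0.6178 0.2847]
0 [0.6632 0.0436 0.    ] [0.4992 0.0734 0.    ]
0.05 [0.6578 0.0409 0.05  ] [0.501  0.0694 0.05  ]
[-0.683   0.7304  0.0003  0.0001]
```

```bash
python3 -m pendant '[[[-0.005,0.032,-0.03],0.008],[[0,0,-0.03],0],[[0,0,-0.03],0],[[0,0,0],0],[[0,0,0],0]]' 0; python3 -m pendant '[[[0,0,-0.03],0],[[0,0,-0.028],0],[[0,0,0],0],[[0,0,0],0]]'; python3 -m pendant '[[[0,0,0],0],[[0,0,0],0],[[0,0,0],0],[[0,0,0],0],[[0,0,0],0]]' 1 45; python3 -m pendant '[[[0,0,0],0],[[0,0,0],0],[[0,0,0],0]]'
```

```text
time: 19.6
eef_pos: [0.5836, -0.1861, 0.0723]
orientation: [-0.687, 0.727, 0.002, -0.001]
wrist_force: [0.7, 0.2, 0.4]
finger_gap: 1.001
grip_force: 0.0
time: 19.93
eef_pos: [0.5854, -0.1876, 0.0164]
orientation: [-0.686, 0.727, 0.0, -0.0]
wrist_force: [0.2, -1.7, 0.4]
finger_gap: 0.998
grip_force: 0.0
time: 20.35
eef_pos: [0.5861, -0.1882, 0.0166]
orientation: [-0.686, 0.727, -0.001, 0.0]
wrist_force: [0.1, -0.7, -0.8]
finger_gap: 0.3
grip_force: 0.0
time: 20.6
eef_pos: [0.586, -0.1881, 0.0163]
orientation: [-0.686, 0.727, -0.001, 0.0]
wrist_force: [0.0, 0.7, 3.5]
finger_gap: 0.131
grip_force: 44.8
```

```bash
python3 -m pendant '[[[-0.005,0.005,0],-0.015],[[-0.007,0.007,0],-0.02],[[-0.007,0.007,0],-0.02],[[-0.007,0.007,0],-0.02],[[-0.007,0.007,0],-0.02]]'; python3 -m pendant '[[[-0.006,0.006,0],-0.015],[[-0.0035,0.003,0],-0.009],[[0,0,0],0],[[0,0,0],0]]'
python3 - <<'E'
from m import *
im,m=snap('top','t8.png'); a,_=snap('wrist','w8.png');s,_=snap('side','s8.png')
cv2.imwrite('pics/c8.png',np.hstack([cv2.resize(im[190:310,160:320],None,fx=2.5,fy=2.5),cv2.resize(s[160:360,220:380],None,fx=1.5,fy=1.5)]))  if False else cv2.imwrite('pics/c8.png',np.vstack([cv2.resize(im[190:310,160:420],None,fx=2,fy=2),cv2.resize(s[160:310,200:400],(520,330))]))
s=manip.get_state();print(s['eef_pos'],s['finger_gap'],s['orientation'])
E
```

```text
time: 21.02
eef_pos: [0.5534, -0.1556, 0.0163]
orientation: [-0.65, 0.76, -0.002, 0.0]
wrist_force: [2.6, -3.2, 2.5]
finger_gap: 0.13
grip_force: 44.6
time: 21.35
eef_pos: [0.5428, -0.1454, 0.0163]
orientation: [-0.642, 0.767, 0.0, 0.0]
wrist_force: [-0.7, -0.1, 8.0]
finger_gap: 0.134
grip_force: 45.4
[ 0.54283488 -0.14542087  0.01625125] 0.13075516388232816 [-6.41781678e-01  7.66887215e-01  3.63340239e-04  3.80824236e-04]
```

View pics/c8.png

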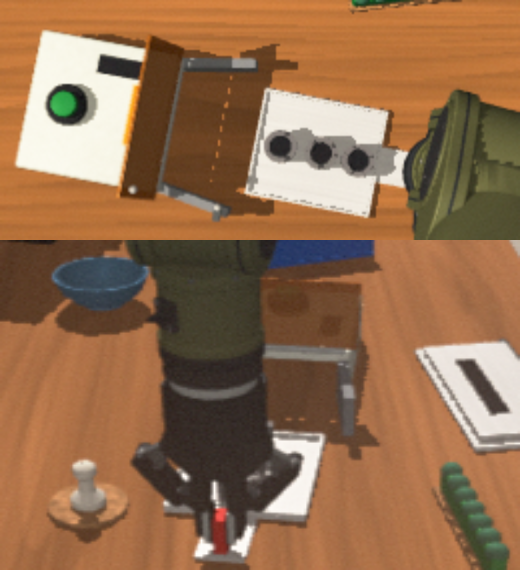

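Top crop: the tray is now aligned with the bay, all three towers upright. Its front edge runs from about (293,234) to (283,285) in full-frame pixels. I'll check lateral offset and yaw next.

Run:
```python
from m import *
np.set_printoptions(precision=4,suppress=True)
T=cv2.imread('pics/t8.png'); mt=manip.camera_model('top')
h,s,v=cv2.split(cv2.cvtColor(T,cv2.COLOR_BGR2HSV))
M=((s<60)&(v>140)).astype(np.uint8); M[:,:280]=0;M[:,347:]=0
c,st,l=max(blobs(M>0,500,9000,(280,220,347,310)),key=lambda b:b[1][4]); print(st)
mo=np.array([.5933,.1347]);n=np.array([.175,.9846]);e=np.array([.9846,-.175])
for f in (0,-1):
    E=np.array([(cc,np.where(l[:,cc])[0][f]+(.5 if f else -.5)) for cc in range(297,340)],float)
    P=np.array([onz(mt,*x,.009)[:2]-mo for x in E]); fd=cv2.fitLine(P.astype(np.float32),2,0,.001,.001).ravel()
    print('yaw',np.arctan2(fd[1],fd[0])%np.pi,'lat',fd[2:]@e,'along',fd[2:]@n)
```

```text
[ 282  234   65   64 2601]
yaw 1.3862104 lat 0.05962063048556447 along -0.15074284481927752
yaw 1.3871062 lat -0.06000962829589845 along -0.17271536521315575
```

```bash
python3 -m pendant '[[[0.001,0.006,0],0.006],[[0.0018,0.01,0],0],[[0.0018,0.01,0],0],[[0.0018,0.01,0],0],[[0.0018,0.01,0],0]]'; python3 -m pendant '[[[0.0018,0.01,0],0],[[0.0018,0.01,0],0],[[0.0018,0.01,0],0],[[0.0018,0.01,0],0],[[0.0018,0.01,0],0]]'; python3 -m pendant '[[[0.0018,0.01,0],0],[[0.0018,0.01,0],0],[[0.0018,0.01,0],0]]'
```

```text
time: 21.92
eef_pos: [0.551, -0.1017, 0.0162]
orientation: [-0.644, 0.765, -0.001, -0.002]
wrist_force: [-0.8, -6.8, 7.0]
finger_gap: 0.136
grip_force: 45.3
time: 22.33
eef_pos: [0.5598, -0.0517, 0.0162]
orientation: [-0.644, 0.765, -0.002, -0.002]
wrist_force: [-1.0, -8.7, 9.7]
finger_gap: 0.132
grip_force: 45.4
time: 22.58
eef_pos: [0.5651, -0.0219, 0.0162]
orientation: [-0.644, 0.765, -0.002, -0.002]
wrist_force: [-1.8, -9.0, 9.4]
finger_gap: 0.13
grip_force: 45.5
```

```bash
python3 -m pendant '[[[0.0018,0.01,0.001],0],[[0.0018,0.01,0],0],[[0.0018,0.01,0],0],[[0.0018,0.01,0],0],[[0.0018,0.01,0],0]]'; python3 -m pendant '[[[0.0018,0.01,0],0],[[0.0018,0.01,0],0],[[0.0018,0.01,0],0],[[0.0018,0.01,0],0],[[0.001,0.006,0],0]]'; python3 -m pendant '[[[0,0,0],0],[[0,0,0],0]]'
```

```text
time: 23.0
eef_pos: [0.5741, 0.0309, 0.0163]
orientation: [-0.644, 0.765, 0.0, -0.001]
wrist_force: [-0.8, -4.0, 3.0]
finger_gap: 0.131
grip_force: 44.4
time: 23.42
eef_pos: [0.5827, 0.0779, 0.0163]
orientation: [-0.645, 0.765, 0.001, 0.0]
wrist_force: [0.1, -1.6, -0.7]
finger_gap: 0.133
grip_force: 44.1
time: 23.58
eef_pos: [0.5827, 0.0772, 0.0163]
orientation: [-0.645, 0.765, 0.001, 0.0]
wrist_force: [-0.1, 1.3, -1.9]
finger_gap: 0.133
grip_force: 43.9
```

```bash
python3 -m pendant '[[[0.0006,0.003,0],0],[[0.0006,0.003,0],0]]'; python3 -m pendant '[[[0.0004,0.002,0],0],[[0,0,0],0]]';python3 -m pendant '[[[0.0003,0.002,0],0],[[0,0,0],0]]';python3 -m pendant '[[[0.0003,0.002,0],0],[[0,0,0],0]]'
```

```text
time: 23.75
eef_pos: [0.5835, 0.0816, 0.0164]
orientation: [-0.644, 0.765, 0.0, -0.001]
wrist_force: [0.1, -0.5, -1.6]
finger_gap: 0.129
grip_force: 44.0
time: 23.92
eef_pos: [0.5844, 0.0843, 0.0166]
orientation: [-0.644, 0.765, 0.0, 0.0]
wrist_force: [0.8, 1.3, -1.9]
finger_gap: 0.132
grip_force: 43.9
time: 24.08
eef_pos: [0.584, 0.0852, 0.0165]
orientation: [-0.644, 0.765, -0.0, -0.001]
wrist_force: [-1.6, -3.3, -1.3]
finger_gap: 0.133
grip_force: 44.1
time: 24.25
eef_pos: [0.5837, 0.0854, 0.0165]
orientation: [-0.643, 0.766, -0.001, -0.003]
wrist_force: [-2.3, -9.6, 1.6]
finger_gap: 0.134
grip_force: 44.5
```

The wall is reached at the expected depth (0.0501 outside the mouth), with contact force rising. I'll release, lift and check.

```bash
python3 -m pendant '[[[0,0,0],0],[[0,0,0],0],[[0,0,0],0],[[0,0,0],0]]' 0.5 30; python3 -m pendant '[[[0,0,0.03],0],[[0,0,0.04],0],[[0,0,0.04],0],[[0,0,0.04],0],[[0,0,0.04],0]]'; python3 -m pendant '[[[-0.01,-0.03,0],0],[[-0.01,-0.03,0],0],[[0,0,0],0],[[0,0,0],0]]' 1
python3 - <<'E'
from m import *
np.set_printoptions(precision=4,suppress=True)
im,m=snap('wrist','w9.png'); s=manip.get_state();print(s['eef_pos'],s['wrist_force'])
h,ss,v=cv2.split(cv2.cvtColor(im,cv2.COLOR_BGR2HSV))
mo=np.array([.5933,.1347]);n=np.array([.175,.9846]);e=np.array([.9846,-.175])
for d,z in [(.0501,.045),(-.002,.009),(.116,.004)]: print(proj(m,[*(mo-d*n),z]))
E
```

```text
time: 24.58
eef_pos: [0.5855, 0.0886, 0.0169]
orientation: [-0.644, 0.765, 0.0, 0.001]
wrist_force: [-0.2, -1.0, -0.2]
finger_gap: 0.503
grip_force: 0.0
time: 25.0
eef_pos: [0.5847, 0.0884, 0.2087]
orientation: [-0.644, 0.765, 0.0, 0.0]
wrist_force: [0.6, 0.3, -1.0]
finger_gap: 0.5
grip_force: 0.0
time: 25.33
eef_pos: [0.5647, 0.0272, 0.2072]
orientation: [-0.643, 0.766, 0.0, 0.001]
wrist_force: [-0.3, 0.6, 0.0]
finger_gap: -0.001
grip_force: 0.0
[0.565  0.028  0.2068] [ 0.386   0.7072 -0.7186]
[314.0214 282.6417]
[315.3871 316.7955]
[314.8974 197.7155]
```

View pics/w9.png

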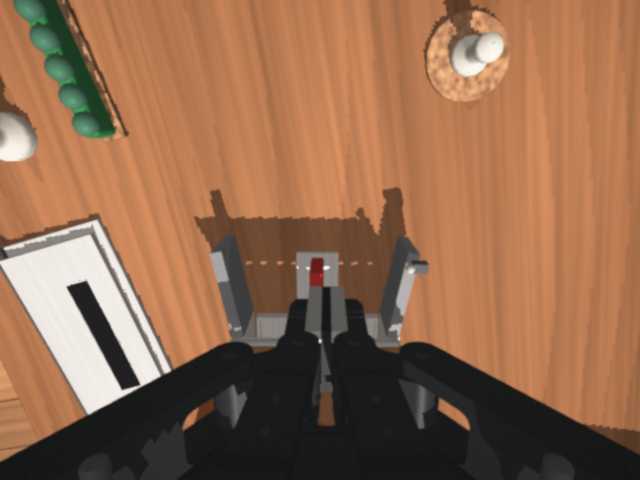

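Wrist view: the tray is inside between the cheeks, with the tongue end at row 252 and the red handle top near (317,266). Checking that depth in numbers.

Run:
```python
from m import *
np.set_printoptions(precision=4,suppress=True)
m=manip.camera_model('wrist'); im=cv2.imread('pics/w9.png')
mo=np.array([.5933,.1347]);n=np.array([.175,.9846]);e=np.array([.9846,-.175])
f=lambda u,v,z:((onz(m,u,v,z)[:2]-mo)@n,(onz(m,u,v,z)[:2]-mo)@e)
print('tongue end (want -.064)',f(317,251.5,.004),'handle front top (want -.060)',f(317,259,.045),'bin rear rim (want .002)',f(275,314,.009))
print('orange line',f(317,264,0))
cv2.imwrite('pics/c9.png',cv2.resize(im[230:350,205:435],None,fx=3.4,fy=3.4,interpolation=2))
```

```text
tongue end (want -.064) (np.float64(-0.06352037060060287), np.float64(-0.001688953915755177)) handle front top (want -.060) (np.float64(-0.07094387437007746), np.float64(-0.0025833093544857305)) bin rear rim (want .002) (np.float64(-0.00028794165430554773), np.float64(0.039585192097622526))
orange line (np.float64(-0.04934750828698536), np.float64(-0.0015675926362417234))
```

View pics/c9.png

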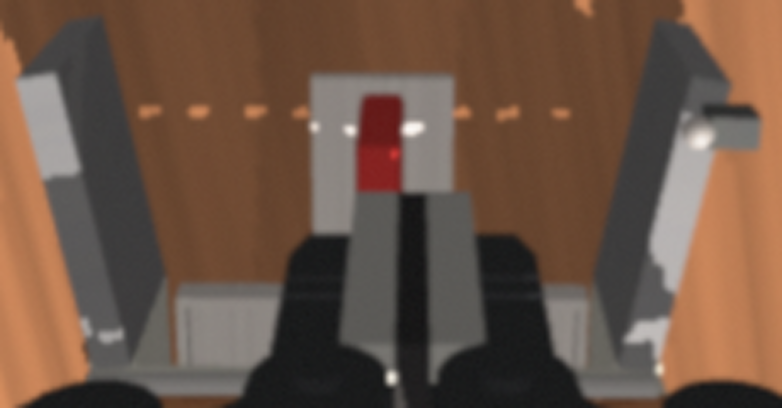

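Tongue end at −0.0635 against −0.064 wanted, so the tray is home. Next, the cover.

```bash
python3 -m pendant '[[[0.0077,0.0328,0],0],[[0.0077,0.0328,0],0],[[0.0077,0.0328,0],0],[[0.0077,0.0328,0],0],[[0.0077,0.0328,0],0]]'; python3 -m pendant '[[[0,0,-0.02],0],[[0,0,-0.03],0],[[0,0,-0.03],0],[[0,0,-0.02],0],[[0,0,0],0]]'
python3 - <<'E'
from m import *
s,_=snap('side','s10.png'); t,_=snap('top','t10.png'); w,_=snap('wrist','w10.png')
cv2.imwrite('pics/c10.png',np.hstack([cv2.resize(s[120:270,230:380],(390,390)),cv2.resize(w,(400,390))]))
E
```

```text
time: 25.8
eef_pos: [0.6036, 0.195, 0.206]
orientation: [-0.645, 0.765, 0.0, -0.0]
wrist_force: [0.2, -0.1, 0.2]
finger_gap: -0.001
grip_force: 0.0
time: 26.22
eef_pos: [0.5995, 0.1924, 0.1008]
orientation: [-0.645, 0.764, 0.002, -0.005]
wrist_force: [-1.1, -0.8, 0.4]
finger_gap: -0.001
grip_force: 0.0
```

View pics/c10.png

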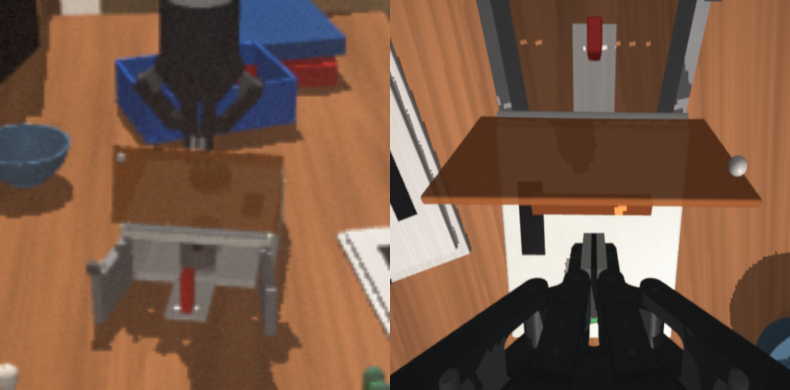

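The closed fingertips are behind the open cover, between it and the button. Sweeping it forward now.

```bash
python3 -m pendant '[[[-0.0023,-0.0128,0],0],[[-0.0023,-0.0128,0],0],[[-0.0023,-0.0128,0],0],[[-0.0023,-0.0128,0],0],[[-0.0023,-0.0128,0],0]]'; python3 -m pendant '[[[-0.0023,-0.0128,0],0],[[0,0,0],0],[[0,0,0],0]]'; python3 -m pendant '[[[-0.0015,-0.0085,-0.006],0],[[-0.0015,-0.0085,-0.008],0],[[-0.0015,-0.0085,-0.008],0],[[0,0,0],0],[[0,0,0],0]]'
python3 - <<'E'
from m import *
s,_=snap('side','s11.png'); w,_=snap('wrist','w11.png')
cv2.imwrite('pics/c11.png',np.hstack([cv2.resize(s[120:270,230:380],(390,390)),cv2.resize(w,(400,390))]))
E
```

```text
time: 26.78
eef_pos: [0.592, 0.1263, 0.1075]
orientation: [-0.644, 0.765, -0.0, 0.001]
wrist_force: [-0.1, -0.0, 0.5]
finger_gap: 0.002
grip_force: 0.3
time: 27.03
eef_pos: [0.5893, 0.1139, 0.1067]
orientation: [-0.643, 0.766, 0.0, -0.0]
wrist_force: [0.0, -0.2, -0.2]
finger_gap: -0.001
grip_force: 0.0
time: 27.45
eef_pos: [0.5839, 0.089, 0.0833]
orientation: [-0.644, 0.765, 0.001, -0.001]
wrist_force: [-1.5, 0.8, 0.0]
finger_gap: 0.0
grip_force: 0.0
```

View pics/c11.png

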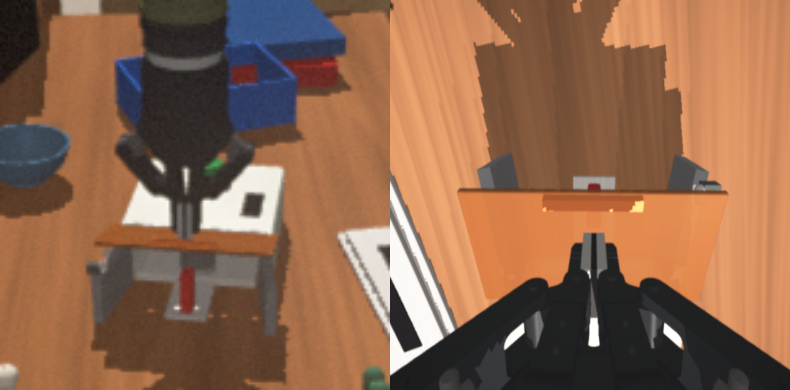

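The cover has swung over and rests at about 0.3 rad under the fingertips. Pressing down now.

```bash
python3 -m pendant '[[[-0.0025,-0.0135,-0.005],0],[[0,0,-0.005],0],[[0,0,0],0]]'; python3 -m pendant '[[[0,0,-0.003],0],[[0,0,-0.002],0]]';  python3 -m pendant '[[[0,0,-0.003],0],[[0,0,0],0]]'; python3 -m pendant '[[[0,0,-0.002],0],[[0,0,0],0]]'
```

```text
time: 27.8
eef_pos: [0.583, 0.0747, 0.0746]
orientation: [-0.644, 0.765, -0.001, -0.0]
wrist_force: [1.1, -0.9, 1.6]
finger_gap: -0.001
grip_force: 0.5
time: 27.97
eef_pos: [0.5832, 0.075, 0.0705]
orientation: [-0.644, 0.765, -0.001, -0.0]
wrist_force: [-0.7, -3.0, 6.0]
finger_gap: -0.004
grip_force: 2.7
time: 28.13
eef_pos: [0.5823, 0.0763, 0.0661]
orientation: [-0.644, 0.765, 0.0, -0.0]
wrist_force: [-0.5, -0.3, -0.7]
finger_gap: 0.001
grip_force: 0.0
time: 28.3
eef_pos: [0.5824, 0.0764, 0.0657]
orientation: [-0.644, 0.765, 0.0, 0.0]
wrist_force: [-2.9, -0.5, 9.0]
finger_gap: -0.003
grip_force: 4.8
```

The force reached 6 N, dropped, then hit the hard stop at z = 0.066, so the cover clicked shut. Lifting and looking at the button.

```bash
python3 -m pendant '[[[0,0,0.03],0],[[0,0,0.04],0],[[0.005,0.03,0.03],0],[[0.006,0.033,0],0],[[0,0,0],0]]';python3 -m pendant '[[[0,0,0],0],[[0,0,0],0]]'
python3 - <<'E'
from m import *
np.set_printoptions(precision=4,suppress=True)
s,ms=snap('side','s12.png'); t,mt=snap('top','t12.png'); w,mw=snap('wrist','w12.png')
for im,m,box in [(s,ms,(230,120,380,270)),(t,mt,(160,190,260,300)),(w,mw,(0,0,640,480))]:
    h,ss,v=cv2.split(cv2.cvtColor(im,cv2.COLOR_BGR2HSV))
    for c,st,l in blobs((h>45)&(h<80)&(ss>140)&(v>70),30,6000,box): print(c,st,onz(m,*c,.07),onz(m,*c,.08))
cv2.imwrite('pics/c12.png',np.hstack([cv2.resize(s[120:270,230:380],(390,390)),cv2.resize(w,(400,390))]))
E
```

```text
time: 28.72
eef_pos: [0.5966, 0.1441, 0.1664]
orientation: [-0.646, 0.764, -0.0, 0.004]
wrist_force: [-0.1, 0.9, -1.3]
finger_gap: 0.0
grip_force: 0.0
time: 28.88
eef_pos: [0.5926, 0.1386, 0.1628]
orientation: [-0.644, 0.765, 0.0, -0.001]
wrist_force: [-0.4, -0.6, -0.3]
finger_gap: 0.001
grip_force: 0.0
```

View pics/c12.png

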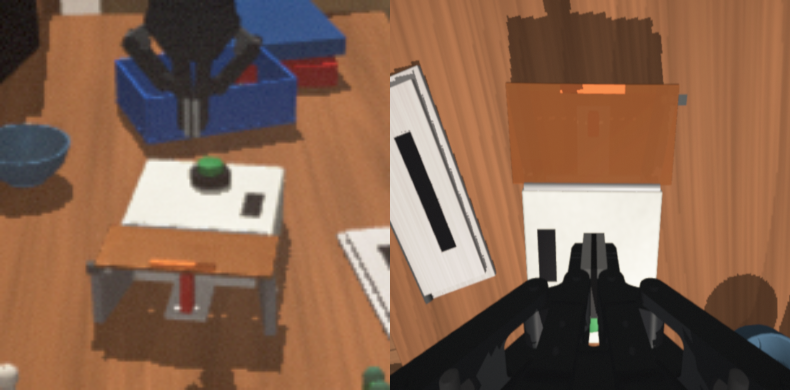

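The cover lies flat and shut. The button is at about (310,183) in the side view. I'll triangulate it against the top view.

```bash
python3 - <<'E'
from m import *
np.set_printoptions(precision=4,suppress=True)
ms=manip.camera_model('side');mt=manip.camera_model('top')
c1,d1=ray(ms,310.4,182.5);c2,d2=ray(mt,191.2,241.3)
k=np.linalg.lstsq(np.c_[d1,-d2],c2-c1,rcond=None)[0]; print(c1+k[0]*d1,c2+k[1]*d2)
E
python3 -m pendant '[[[0.006,0.034,0],0],[[0.007,0.035,0],0],[[0.007,0.034,0],0],[[0,0,0],0],[[0,0,0],0]]'
```

```text
[0.6124 0.2424 0.0803] [0.6129 0.2424 0.0803]
time: 29.45
eef_pos: [0.6134, 0.2422, 0.1629]
orientation: [-0.645, 0.764, 0.0, -0.001]
wrist_force: [-0.3, -0.2, -0.7]
finger_gap: 0.001
grip_force: 0.0
```

```bash
python3 -m pendant '[[[0,0,-0.035],0],[[0,0,-0.03],0],[[0,0,-0.012],0],[[0,0,0],0],[[0,0,0],0]]'; python3 -m pendant '[[[0,0,-0.003],0],[[0,0,0],0]]';python3 -m pendant '[[[0,0,-0.003],0],[[0,0,0],0]]';python3 -m pendant '[[[0,0,-0.003],0],[[0,0,0],0]]'
```

```text
time: 29.87
eef_pos: [0.6126, 0.2395, 0.0863]
orientation: [-0.643, 0.766, 0.0, -0.001]
wrist_force: [-0.4, 0.9, 0.9]
finger_gap: -0.001
grip_force: 0.0
time: 30.03
eef_pos: [0.6144, 0.2411, 0.0851]
orientation: [-0.644, 0.765, -0.0, 0.001]
wrist_force: [0.5, 0.0, -0.1]
finger_gap: 0.004
grip_force: 0.0
time: 30.2
eef_pos: [0.6146, 0.2415, 0.0819]
orientation: [-0.644, 0.765, -0.001, 0.001]
wrist_force: [1.0, -0.8, 2.5]
finger_gap: -0.002
grip_force: 1.3
time: 30.37
eef_pos: [0.6146, 0.2415, 0.0786]
orientation: [-0.644, 0.765, -0.001, 0.001]
wrist_force: [1.8, -1.5, 3.7]
finger_gap: -0.004
grip_force: 2.2
```

```bash
python3 -m pendant '[[[0,0,-0.003],0],[[0,0,0],0]]';python3 -m pendant '[[[0,0,-0.002],0],[[0,0,0],0]]';python3 -m pendant '[[[0,0,-0.002],0],[[0,0,0],0],[[0,0,0],0]]'
```

```text
time: 30.53
eef_pos: [0.6147, 0.2415, 0.0779]
orientation: [-0.644, 0.765, -0.001, 0.002]
wrist_force: [-1.7, -3.2, 15.4]
finger_gap: 0.001
grip_force: 7.4
time: 30.7
eef_pos: [0.6148, 0.2415, 0.0777]
orientation: [-0.644, 0.765, -0.001, 0.002]
wrist_force: [-4.7, -4.9, 23.4]
finger_gap: -0.001
grip_force: 11.7
time: 30.95
eef_pos: [0.6149, 0.2416, 0.0776]
orientation: [-0.644, 0.765, -0.001, 0.003]
wrist_force: [-8.0, -6.3, 32.0]
finger_gap: -0.002
grip_force: 16.1
```

The button hit its hard stop after about 6 mm of travel. Releasing, then a final look.

```bash
python3 -m pendant '[[[0,0,0.015],0],[[0,0,0.03],0],[[0,0,0.04],0],[[0,0,0.04],0],[[0,0.02,0.03],0]]'; python3 -m pendant '[[[-0.02,0.035,0],0],[[-0.02,0.035,0],0],[[-0.02,0.035,0],0],[[0,0,0],0],[[0,0,0],0]]'
python3 - <<'E'
from m import *
s,_=snap('side','s13.png'); t,_=snap('top','t13.png')
cv2.imwrite('pics/c13.png',np.hstack([cv2.resize(s[120:300,180:420],(400,300)),cv2.resize(t[180:345,160:380],(400,300))]))
E
```

```text
time: 31.37
eef_pos: [0.6136, 0.2592, 0.2291]
orientation: [-0.643, 0.766, -0.001, 0.0]
wrist_force: [0.8, 1.4, 0.1]
finger_gap: 0.0
grip_force: 0.0
time: 31.78
eef_pos: [0.5516, 0.3687, 0.2252]
orientation: [-0.646, 0.764, 0.0, -0.001]
wrist_force: [-0.3, -0.6, -0.5]
finger_gap: -0.0
grip_force: 0.0
```

View pics/c13.png

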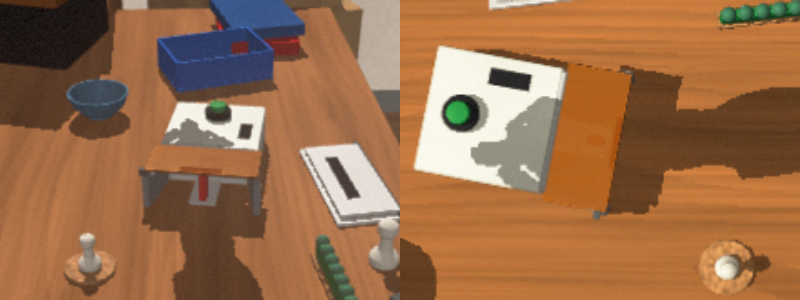

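The cover is shut, the button is up, the handle sits between the cheeks, the pawn stands on the pad, and the bowl and hedge are undisturbed. Handing in.

```bash
python3 -c "
from bench import manip;print(manip.job_done())"
```

```text
the job is handed in; nothing more can be done
None
```

I've handed the job in: the pawn stands on the pad, all three grey towers are in the tray, the tray is home, the cover clicked shut, and the start button was pressed fully down and released; no verdict came back.

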